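Sort the seed samples into their drying trays

TASK

Sort the seed samples into the trays for the drying cabinet: stand one square bottle in each bay of the oblong tray, lay the large Petri dish flat in the square tray with the small dish stacked on the middle of it, and stand the tin in the round tray. Set the bottles and dishes down without dropping them, and leave the amber jar and the rubber bung where they stand.

Things in the scene. Friction and masses are not known exactly. Their poses are not given: they have to be found in the camera images.
- bottle_a_mid (a point): one of two alike bottles: square clear glass sample bottle with a round black screw cap, brown seed inside: body 40 x 40 mm and 54 mm high, cap 30 mm across, 75 mm high in all; stands upright. This point is its centre, 37.5 mm above its underside; z along the bottle, x and y square to the flat sides of the body. 
- bottle_b_mid (a point): the other of the two alike bottles: square clear glass sample bottle with a round black screw cap, brown seed inside: body 40 x 40 mm and 54 mm high, cap 30 mm across, 75 mm high in all; stands upright. This point is its centre, 37.5 mm above its underside; z along the bottle, x and y square to the flat sides of the body. 
- dish_large_mid (a point): the larger of two round, flat, closed clear Petri dishes with brown seed inside, 64 mm in diameter, 18 mm high, flat top; lies flat. This point is its centre, 9 mm above its underside; z along its axis.
- dish_small_mid (a point): the smaller round, flat, closed clear Petri dish with brown seed inside, 44 mm in diameter, 16 mm high; lies flat. This point is its centre, 8 mm above its underside; z along its axis.
- tin_mid (a point): round closed steel seed tin with its lid on, a small dark dot in the middle of the lid, 50 mm in diameter, 36 mm high; stands upright. This point is its centre, 18 mm above its underside; z along its axis.
- jar_mid (a point): round amber jar with a black cap, 42 mm in diameter, 58 mm high; to be left where it stands. This point is its centre, 29 mm above its underside.
- bung_mid (a point): dark rubber bung, a cone standing on its narrow end, 30 mm (below) to 38 mm (above) in diameter, 30 mm high; to be left where it stands. This point is its centre, 15 mm above its underside.
- bottle_tray: oblong white tray, fixed to the table, 84 mm along its x, 160 mm along its y, 20 mm high, walls and floor 4 mm thick (inner floor 4 mm above the table). A cross wall in the middle, 4 mm thick and no higher than the rim, splits it into two bays, each 76 x 74 mm inside, with centres 39 mm either side of the tray's middle along its y. Origin: centre of its underside, z up.
- dish_tray: square white tray without a cross wall, fixed to the table, 120 x 120 mm outside, 112 x 112 mm inside, 14 mm high, walls and floor 4 mm thick (inner floor 4 mm above the table). Origin: centre of its underside, x and y along its sides, z up.
- round_tray: round white tray, fixed to the table, 104 mm across outside, about 94 mm across inside, 12 mm high, floor 4 mm thick (inner floor 4 mm above the table). Origin: centre of its underside, z up.
Mind the look-alikes: they are no part of the job. What is shaped like the part that bears dish_small_mid but green or red is not meant. Leave any pink look-alike of the dish_tray alone.

How it is judged:
By the outcome, as a careful person would: the job done as asked, in the order asked, and still so for the second after the job is handed in, with the robot touching nothing.
It also fails if it takes over 120 s, if anything falls off the work surface, if the arm or the gripper's body presses on something with over 40 N, if the wrist force passes 120 N, or if a joint passes its speed limit or range.

ROBOT

A 6-joint arm with a two-finger parallel gripper is mounted at the origin on the work surface. World frame = base frame: x ahead of the robot, y to its left, z up, the work surface at z = 0. Lengths are in mm, angles in rad, forces in N, time in s.
With the tool pointing down it reaches from about 275 to 750 mm from the base axis. Payload 10.2 kg.
Tool frame: the origin (TCP) lies where the fingers leave the gripper's body, on its centre line; the fingertips stand 73 mm ahead of it and the grasp point (between the pads) lies 54 mm ahead of it; z points along the fingers, y is the line along which they close (so a half turn about z gives the same grasp; the last joint's range is limited). The gripper opens to 85 mm and grips with 20 to 120 N. Pads are 22 mm wide; open, the fingers measure 114 mm over their backs; the gripper's body (76 mm by 85 mm) begins 54 mm behind the grasp point. The pads swing forward as they close: fully open they stand 13 mm farther back than shut.
Start: joints at [0.977, 0.313, 1.498, -0, 1.331, -0.223], TCP at [190.253, 489.322, 303.894] pointing down, gripper open.
Joint ranges: [-2.94, 2.94], [-0.97, 2.17], [0.19, 2.56], [-1.23, 4.37], [0.02, 3.11], [-2.88, 2.88]. Speed limits (rad/s): [2.39, 2.39, 3.01, 3.14, 3.14, 3.14].

INTERFACE

Orientations are given as a unit quaternion [w, x, y, z].
In Python, from rig import ctrl gives the robot as it stands.
- The arm moves only by the shell command python3 -m creep 'ROWS' [OPENING] [FORCE]. ROWS is JSON, a list that holds one entry, the list of rows, each a list of 6 numbers: the shift along the world's x, y, z in units of 25 mm (1.0 is 25 mm), then the turn, a rotation vector about the world's x, y, z in units of 5 degrees (1.0 is 5 degrees). In form: [[[x, y, z, ax, ay, az], ...]]. A call has 1 to 20 rows; each row is the pose to reach, as a shift and turn from the pose commanded when the call began; what a row does not reach only later rows make up. A row lasts 1/12 s, in which the tool goes at most 41.7 mm and 7.16 degrees, less where a joint would pass 70% of its speed; a pose out of reach is approached as far as the arm can. A call with a gripper value outside its range is refused whole. OPENING is the finger opening in mm, from 0 to 85.4, set as the call begins (- or left out, the last holds). The fingers move at their own pace and stop on an object; FORCE is the grip in N (left out, the last holds). Time passes only in rows, so rows that repeat a pose let the fingers close. It gives the time, the measured TCP pose, the force, the opening and the grip force at its end, in the units of the state.
- ctrl.sense(): the state, without advancing time (a new reading comes with each control period).
- ctrl.capture(name): name is "scene" or "top"; returns a dict with "image" (400x640x3 uint8, red, green, blue), "fx", "fy", "cx", "cy" (pixels), "R" (3x3) and "t" (3): a world point X has camera coordinates R X + t. Camera axes: x right, y down, z forward; pixel columns grow to the right and rows downward; lengths in mm; the calibration is good to about 2 mm. A picture is of the moment at which its call begins. There is no depth.
- ctrl.finish_job(): hands the job in; it is judged then, once.
The state is a dict: "time_s": time; "joints": joint angles; "dq": joint speeds; "tau": joint torques, N m; "eef_pos": TCP position; "ee_rot": TCP orientation; "force": force on the tool from outside, world axes, zero at the start; "wrist_torque": the same for the moment, N m; "grip_width": opening from 0.0 (shut) to 1.0 (fully open); "grip_force": force on a finger pad.
Only numpy, scipy, OpenCV 4.12 (cv2) and the standard library are available. Lean on these libraries where they do the work, as an engineer would, in place of code of your own. Each camera call takes 0.05 s, during which the arm holds its last target. There are 200 camera calls.

## Working session

There is one attempt and no reset: what is moved stays moved. The work goes in short steps, Python scripts to look and compute and a shell command to move; the robot and the scene stay as the last step left them, time stands still between calls to the robot, and variables do not carry over. Pictures are saved under pics/ and viewed, at most 14 in all, crops included, and the job is handed in when it is done.

```bash
mkdir -p pics; ls; python3 - <<'E'
from rig import ctrl
import cv2
for n in("scene","top"):
    c=ctrl.capture(n); cv2.imwrite(f"pics/{n}0.png",c["image"][:,:,::-1])
    print(n,c["fx"],c["fy"],c["cx"],c["cy"],c["R"],c["t"])
s=ctrl.sense();print(s)
E
```

```text
pics
scene 436.67259206776674 436.67259206776674 320.33958943123866 195.78194885348876 [[ 0.71800937  0.6959421   0.01127558]
 [ 0.42733907 -0.4279866  -0.79637227]
 [-0.54940319  0.57662125 -0.60470164]] [-316.08696922 -178.62359798 1371.82563117]
top 415.226132509606 415.226132509606 316.25841218152414 195.0584565380776 [[ 0.02630596 -0.99965268 -0.00158445]
 [-0.99314989 -0.02595426 -0.11392833]
 [ 0.11384763  0.00457059 -0.99348771]] [ -43.18339416  492.77419604 1048.03330515]
{'time_s': 0.1, 'joints': array([ 9.76606972e-01,  3.13356217e-01,  1.49834716e+00,  1.71897498e-05,
        1.33100377e+00, -2.23380167e-01]), 'dq': array([-0.00035058, -0.00140753, -0.00121905, -0.00061349,  0.00042699,
        0.00111828]), 'tau': array([ 3.48089503e-03, -4.12901330e+01, -2.60140586e+01, -1.48165323e-04,
        3.02102977e-03, -1.09630031e-05]), 'eef_pos': array([190.15843676, 489.19365888, 303.41686811]), 'ee_rot': array([-2.29162562e-04,  1.84346191e-01,  9.82861217e-01, -5.08014048e-04]), 'force': array([-0.06202695,  0.24700129, -0.80016641]), 'wrist_torque': array([ 0.00620833, -0.0206535 ,  0.0408015 ]), 'grip_force': 0.0, 'grip_width': 0.9978962788663445}
```

View pics/top0.png

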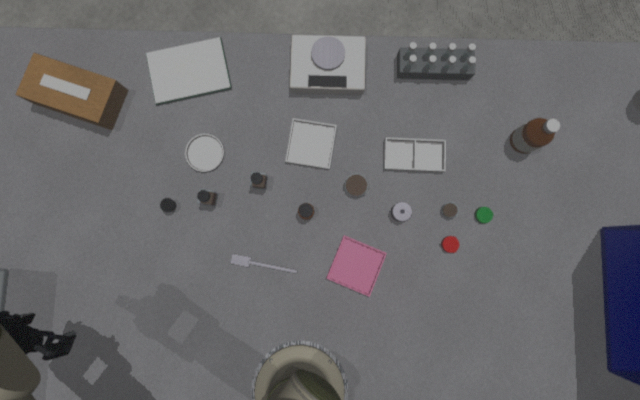

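View pics/scene0.png

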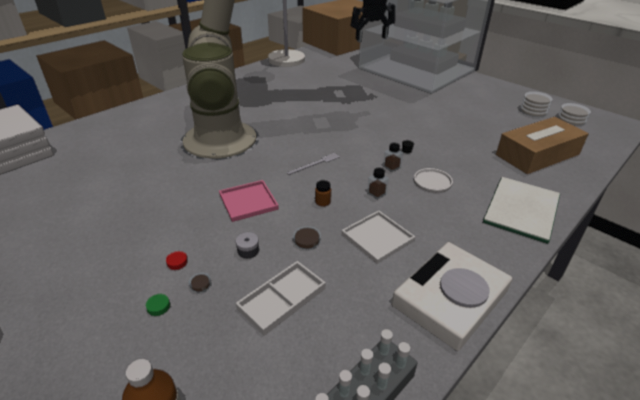

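Top view candidates: bottles (205,198) and (259,181); bung (168,205); jar (306,212); large dish (356,186); tin (402,211). The small dish is brown at (449,211), not the green (484,215) or red (450,244) one. Trays: round (204,153), square white (311,144), not the pink (356,266), and oblong (415,155). Next are close crops.

```bash
python3 - <<'E'
import cv2
def crop(n,x,y,w,h,k,o):
    i=cv2.imread(f"pics/{n}.png")[y:y+h,x:x+w]; i=cv2.resize(i,None,fx=k,fy=k,interpolation=cv2.INTER_CUBIC)
    i=cv2.convertScaleAbs(i,alpha=1.3)
    for g in range(0,w,10): cv2.line(i,(g*k,0),(g*k,6 if (x+g)%50 else 18),(0,255,255),1); (x+g)%20==0 and cv2.putText(i,str(x+g),(g*k,28),0,.35,(0,255,255),1)
    for g in range(0,h,10): cv2.line(i,(0,g*k),(6,g*k),(0,255,255),1); (y+g)%20==0 and cv2.putText(i,str(y+g),(8,g*k+4),0,.35,(0,255,255),1)
    cv2.imwrite(f"pics/{o}.png",i)
crop("top0",150,120,160,110,5,"c1")
crop("top0",280,110,220,120,3,"c2") if 0 else crop("top0",340,125,160,110,5,"c2")
crop("scene0",300,130,160,120,5,"c3")
crop("scene0",140,210,200,120,4,"c4")
E
```

```text
(no output)
```

View pics/c1.png

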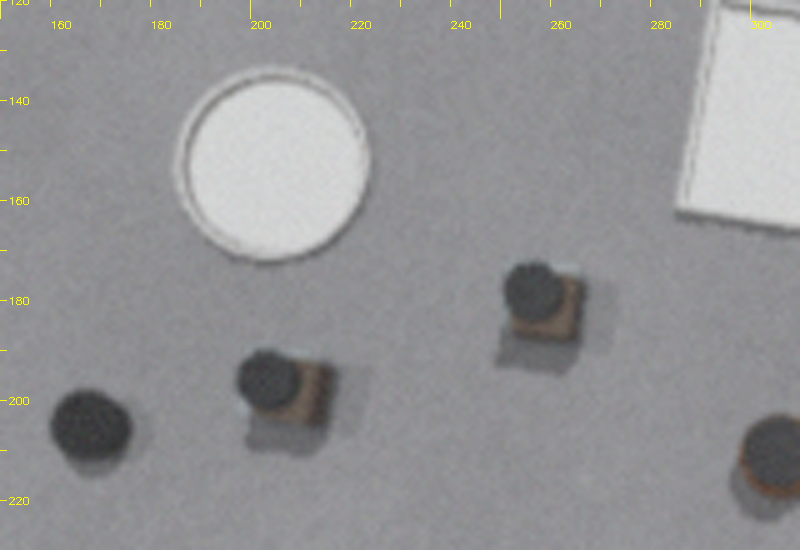

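View pics/c2.png

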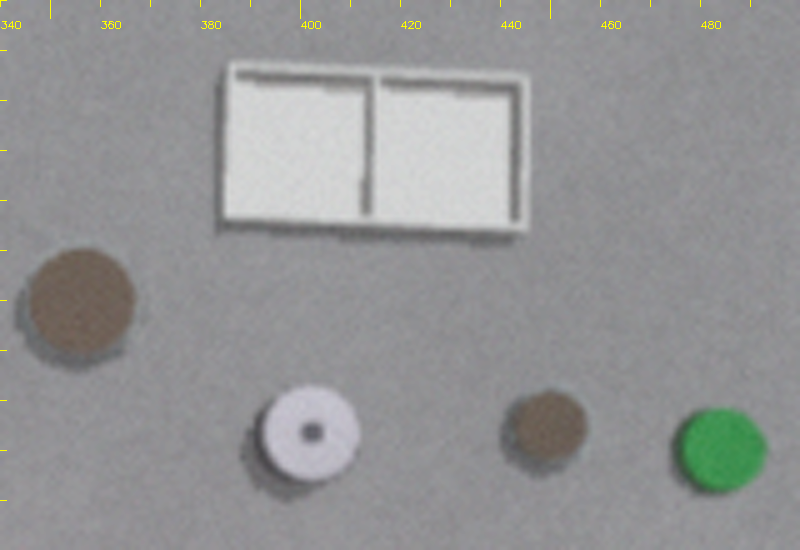

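View pics/c3.png

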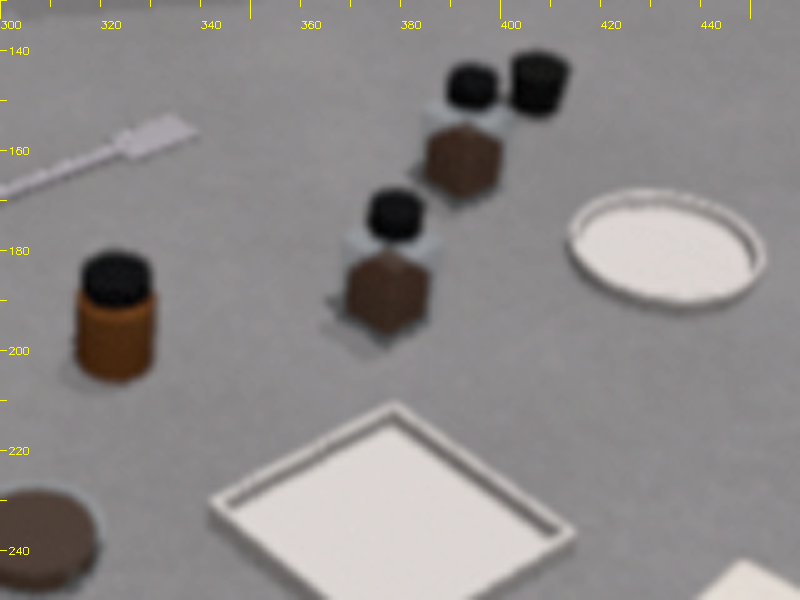

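View pics/c4.png

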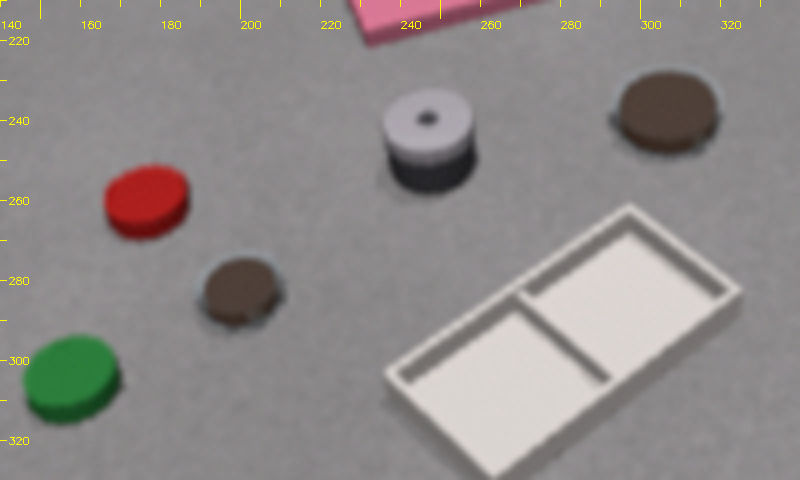

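```bash
cat > h.py <<'E'
from rig import ctrl
import cv2, numpy as np
def cams():
    return {n:ctrl.capture(n) for n in("top","scene")}
def P(c):
    K=np.array([[c["fx"],0,c["cx"]],[0,c["fy"],c["cy"]],[0,0,1]])
    return K@np.c_[c["R"],c["t"]]
def proj(c,X):
    x=P(c)@np.append(X,1); return x[:2]/x[2]
def tri(C,a,b):
    X=cv2.triangulatePoints(P(C["top"]),P(C["scene"]),np.array(a,float),np.array(b,float)).ravel(); X=X[:3]/X[3]
    return X, np.linalg.norm(proj(C["top"],X)-a), np.linalg.norm(proj(C["scene"],X)-b)
def ray(c,p,z):
    H=P(c); M=np.c_[H[:,0],H[:,1],H[:,2]*z+H[:,3]]; w=np.linalg.solve(M,[*p,1]); return w[:2]/w[2]
E
python3 - <<'E'
from h import *
np.set_printoptions(precision=1,suppress=True)
C=cams()
D=dict(botA=((203.8,196),(394.6,145.6),75),botB=((256.8,178.2),(379.2,170.8),75),rnd=((204.4,153),(433.2,179.6),12),
sqBL=((285.4,162),(379.2,210.4),14),sqTL=((294,119),(415.2,236.4),14),sqBR=((330,168),(342,231),14),sqTR=((337,125),(379,258),14),
obTL=((386,137),(325.5,282.5),20),obTR=((446,139.6),(263,330),20),obBR=((445.4,171.6),(236.5,303.75),20),obBL=((384.4,169),(297.5,261),20),
dL=((356.4,185),(306.75,236.2),14),dS=((450,209.8),(200.2,281.7),12),tin=((402.4,211.4),(247,239.5),36),jar=((305.6,211.2),(323.2,183.4),58),bung=((168.2,205),(408,143),30))
for k,(a,b,z) in D.items():
    X,e,f=tri(C,a,b); print(k,X,"err %.1f %.1f"%(e,f),ray(C["top"],a,z),ray(C["scene"],b,z))
for n in C: print(n,-C[n]["R"].T@C[n]["t"])
E
```

```text
botA [480.4 250.   73.1] err 0.8 0.6 [478.7 248.1] [483.1 248.9]
botB [528.2 120.   73.8] err 0.7 0.6 [526.7 118.7] [530.1 120. ]
rnd [602.9 273.    7.6] err 0.7 0.6 [600.5 270.6] [606.6 268.7]
sqBL [583.8  56.   13.2] err 1.1 1.1 [581.4  53.9] [585.9  57.6]
sqTL [701.7  37.2  14.9] err 1.3 1.4 [699.1  34.9] [703.  41.]
sqBR [569.7 -63.6  12.7] err 0.6 0.6 [568.3 -64.6] [571.6 -63.5]
sqTR [687.  -78.2  18. ] err 1.3 1.5 [685.6 -80.7] [686.7 -72.2]
obTL [ 655.5 -209.7   21. ] err 0.7 0.8 [ 654.5 -211.1] [ 655.8 -207.8]
obTR [ 652.3 -369.3   19.9] err 0.4 0.6 [ 651.6 -370.1] [ 653.1 -368.7]
obBR [ 567.7 -366.6   17.2] err 1.0 1.3 [ 565.5 -367.7] [ 571.5 -366.1]
obBL [ 569.9 -206.4   18.2] err 0.7 0.8 [ 568.3 -207.5] [ 572.4 -206.3]
dL [ 525.6 -134.3   13.9] err 0.4 0.4 [ 524.8 -135.1] [ 526.3 -133.6]
dS [ 466.7 -380.6   11.1] err 0.5 0.6 [ 465.9 -381.3] [ 468.4 -380.3]
tin [ 457.5 -250.7   36. ] err 0.6 0.6 [ 456.5 -251.9] [ 458.5 -249.7]
jar [450.2  -3.4  57.7] err 0.7 0.7 [448.9  -4.7] [451.5  -2.4]
bung [459.6 352.7  30.2] err 0.9 0.7 [457.7 351.2] [460.4 355.3]
top [ 371.2  -35.2 1097.3]
scene [1057.  -647.5  690.9]
```

```bash
python3 - <<'E'
from h import *
C=cams(); T,S=C["top"],C["scene"]
def ang(c,p,q,z):
    d=ray(c,q,z)-ray(c,p,z); return round((np.degrees(np.arctan2(d[1],d[0]))+45)%90-45,1)
t=lambda x,y:(150+x/5,120+y/5); s=lambda x,y:(300+x/5,130+y/5)
print("A",ang(T,t(278,418),t(326,428),30),ang(T,t(336,362),t(326,428),15),ang(S,s(461,200),s(426,180),2),ang(S,s(461,200),s(500,183),2))
print("B",ang(T,t(512,335),t(578,342),30),ang(T,t(584,278),t(578,340),30),ang(S,s(388,342),s(347,312),2),ang(S,s(388,342),s(428,318),2))
E
```

```text
A -10.2 -5.5 -5.2 -10.0
B -4.6 -3.2 -9.5 -3.7
```

```bash
python3 -m creep '[[[11.62,-9.59,-4.5,0,0,-15.36],[11.62,-9.59,-4.5,0,0,-15.36],[11.62,-9.59,-4.5,0,0,-15.36],[11.62,-9.59,-4.5,0,0,-15.36],[11.62,-9.59,-4.5,0,0,-15.36],[11.62,-9.59,-4.5,0,0,-15.36],[11.62,-9.59,-4.5,0,0,-15.36],[11.62,-9.59,-4.5,0,0,-15.36],[11.62,-9.59,-4.5,0,0,-15.36],[11.62,-9.59,-4.5,0,0,-15.36],[11.62,-9.59,-4.5,0,0,-15.36],[11.62,-9.59,-4.5,0,0,-15.36],[11.62,-9.59,-4.5,0,0,-15.36],[11.62,-9.59,-4.5,0,0,-15.36],[11.62,-9.59,-4.5,0,0,-15.36],[11.62,-9.59,-4.5,0,0,-15.36]]]' 85 40
python3 - <<'E'
from h import *
C=cams()["scene"]; i=C["image"][60:220,300:500,::-1]; cv2.imwrite("pics/v1.png",cv2.resize(i,None,fx=3.7,fy=3.7,interpolation=cv2.INTER_CUBIC))
s=ctrl.sense(); p=s["eef_pos"]; print(p,s["ee_rot"])
for d in (54,60,73): print(d,proj(C,p-[0,0,d]))
E
```

```text
time_s: 1.63
eef_pos: [480.4, 250.0, 191.7]
ee_rot: [0.0, 0.754, 0.657, 0.0]
force: [0.4, -0.5, -0.2]
grip_width: 0.996
grip_force: 0.0
[480.54908739 249.88879723 191.58030784] [6.84202265e-05 7.54515670e-01 6.56282015e-01 1.27924874e-04]
54 [396.71528077 124.87287704]
60 [396.4537092  126.87213243]
73 [395.89248805 131.16168269]
```

View pics/v1.png

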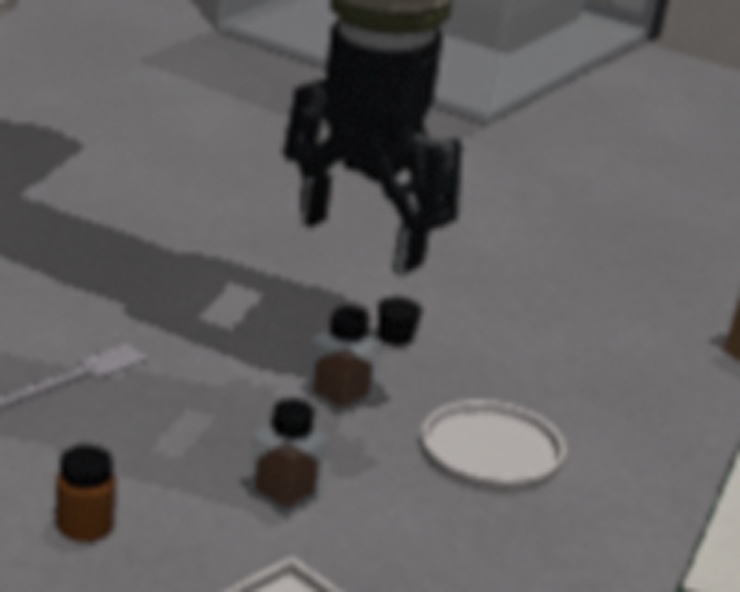

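```bash
python3 -m creep '[[[0,0,-1,0,0,0],[0,0,-2,0,0,0],[0,0,-3,0,0,0],[0,0,-3.5,0,0,0],[0,0,-4,0,0,0],[0,0,-4,0,0,0],[0,0,-4,0,0,0]]]'
python3 -m creep '[[[0,0,0,0,0,0],[0,0,0,0,0,0],[0,0,0,0,0,0],[0,0,0,0,0,0],[0,0,0,0,0,0],[0,0,0,0,0,0],[0,0,0,0,0,0],[0,0,0,0,0,0],[0,0,0,0,0,0],[0,0,0,0,0,0]]]' 10 40
```

```text
time_s: 2.32
eef_pos: [480.6, 249.7, 91.4]
ee_rot: [-0.0, 0.755, 0.656, -0.0]
force: [0.4, -0.7, 0.1]
grip_width: 0.997
grip_force: 0.0
time_s: 3.15
eef_pos: [481.1, 249.7, 92.1]
ee_rot: [0.0, 0.755, 0.656, 0.001]
force: [-0.7, -0.4, 6.6]
grip_width: 0.462
grip_force: 41.4
```

```bash
python3 -m creep '[[[0,0,0.5,0,0,0],[0,0,1.3,0,0,0],[0,0,2.2,0,0,0],[0,0,3.2,0,0,0],[0.1,-0.5,4,0,0,0],[0.4,-1.6,4,0,0,0.2],[0.7,-3,4,0,0,0.4],[1,-4.5,4,0,0,0.6],[1.4,-6,4,0,0,0.8],[1.7,-7.5,4,0,0,1],[2,-9,4,0,0,1.2],[2.4,-10.5,4,0,0,1.4],[2.7,-12,4,0,0,1.4],[3.1,-13.5,4,0,0,1.4],[3.4,-15,4,0,0,1.4],[3.8,-16.5,4,0,0,1.4],[4.1,-18,4,0,0,1.4],[4.5,-19.5,4,0,0,1.4],[4.8,-21,4,0,0,1.4],[5,-22,4,0,0,1.4]]]'
python3 -m creep '[[[0.1,-0.5,0,0,0,0],[0.19,-1,0,0,0,0],[0.19,-1.06,0,0,0,0],[0.19,-1.06,0,0,0,0],[0.19,-1.06,0,0,0,0],[0.19,-1.06,0,0,0,0]]]'
python3 - <<'E'
from h import *
C=cams()
a=cv2.resize(np.ascontiguousarray(C["scene"]["image"][210:350,190:350,::-1]),None,fx=2.5,fy=2.5,interpolation=cv2.INTER_CUBIC)
b=cv2.resize(np.ascontiguousarray(C["top"]["image"][90:230,340:500,::-1]),None,fx=2.5,fy=2.5,interpolation=cv2.INTER_CUBIC)
cv2.imwrite("pics/v2.png",np.hstack([a,b]))
p=ctrl.sense()["eef_pos"];print(p)
for n in C: print(n,proj(C[n],p-[0,0,92]))
E
```

```text
time_s: 4.82
eef_pos: [605.5, -303.8, 190.9]
ee_rot: [0.0, 0.714, 0.7, -0.0]
force: [-0.2, 0.8, -0.9]
grip_width: 0.464
grip_force: 40.7
time_s: 5.32
eef_pos: [610.6, -325.9, 191.5]
ee_rot: [-0.0, 0.713, 0.701, 0.0]
force: [0.1, 0.3, -1.1]
grip_width: 0.462
grip_force: 40.7
[ 610.63091716 -326.09485184  191.62242871]
top [438.20412694 147.47280404]
scene [263.00738399 274.76994545]
```

View pics/v2.png

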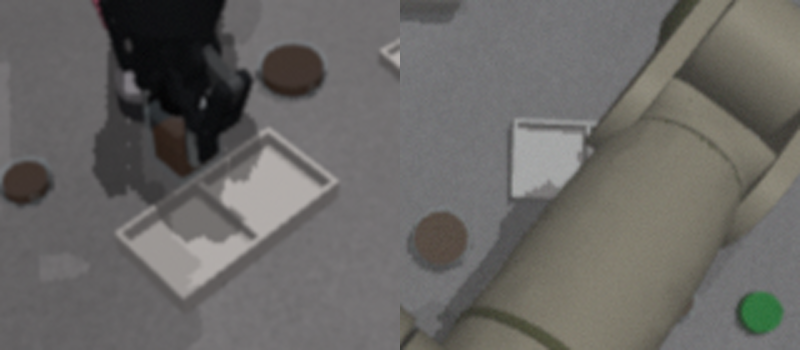

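```bash
python3 -m creep '[[[0,0,-0.5,0,0,0],[0,0,-1.3,0,0,0],[0,0,-2.1,0,0,0],[0,0,-2.8,0,0,0],[0,0,-3.3,0,0,0],[0,0,-3.55,0,0,0],[0,0,-3.65,0,0,0],[0,0,-3.72,0,0,0],[0,0,-3.76,0,0,0],[0,0,-3.8,0,0,0],[0,0,-3.82,0,0,0],[0,0,-3.82,0,0,0],[0,0,-3.82,0,0,0]]]'
```

```text
time_s: 6.5
eef_pos: [610.6, -327.0, 96.2]
ee_rot: [0.0, 0.714, 0.701, 0.0]
force: [-0.0, 0.9, -0.2]
grip_width: 0.466
grip_force: 40.7
```

```bash
python3 -m creep '[[[0,0,-0.03,0,0,0],[0,0,-0.05,0,0,0],[0,0,-0.05,0,0,0],[0,0,-0.05,0,0,0]]]'
```

```text
time_s: 6.83
eef_pos: [610.6, -327.0, 96.1]
ee_rot: [0.0, 0.713, 0.701, -0.0]
force: [-3.4, 2.1, 7.4]
grip_width: 0.464
grip_force: 41.7
```

```bash
python3 -m creep '[[[0,0,0.05,0,0,0],[0,0,0.05,0,0,0],[0,0,0.05,0,0,0],[0,0,0.05,0,0,0],[0,0,0.05,0,0,0],[0,0,0.05,0,0,0]]]' 66 40
python3 -m creep '[[[0,0,1,0,0,0],[0,0,2.3,0,0,0],[0,0,3.4,0,0,0],[-0.1,0.6,4,0,0,0],[-0.4,2,4,0,0,-0.2],[-0.6,3.5,4,0,0,-0.4],[-0.9,5,4,0,0,-0.6],[-1.2,6.5,4,0,0,-0.8],[-1.5,8,4,0,0,-0.8],[-1.8,9.5,4,0,0,-0.8],[-2,11,4,0,0,-0.8],[-2.3,12.5,4,0,0,-0.8],[-2.6,14,4,0,0,-0.8],[-2.9,15.5,4,0,0,-0.8],[-3.2,17,4,0,0,-0.8],[-3.34,17.86,4,0,0,-0.8],[-3.34,17.86,4,0,0,-0.8],[-3.34,17.86,4,0,0,-0.8],[-3.34,17.86,4,0,0,-0.8]]]' 85
python3 - <<'E'
from h import *
C=cams()
a=cv2.resize(np.ascontiguousarray(C["scene"]["image"][210:350,190:350,::-1]),None,fx=2.5,fy=2.5,interpolation=cv2.INTER_CUBIC)
b=cv2.resize(np.ascontiguousarray(C["top"]["image"][90:230,340:500,::-1]),None,fx=2.5,fy=2.5,interpolation=cv2.INTER_CUBIC)
cv2.imwrite("pics/v3.png",np.hstack([a,b]))
E
```

```text
time_s: 7.33
eef_pos: [610.5, -326.9, 95.7]
ee_rot: [-0.0, 0.714, 0.701, 0.0]
force: [-0.3, -1.0, 0.5]
grip_width: 0.771
grip_force: 0.0
time_s: 8.92
eef_pos: [527.2, 119.0, 195.9]
ee_rot: [0.0, 0.738, 0.675, 0.0]
force: [0.1, -0.5, -0.0]
grip_width: 0.994
grip_force: 0.0
```

View pics/v3.png

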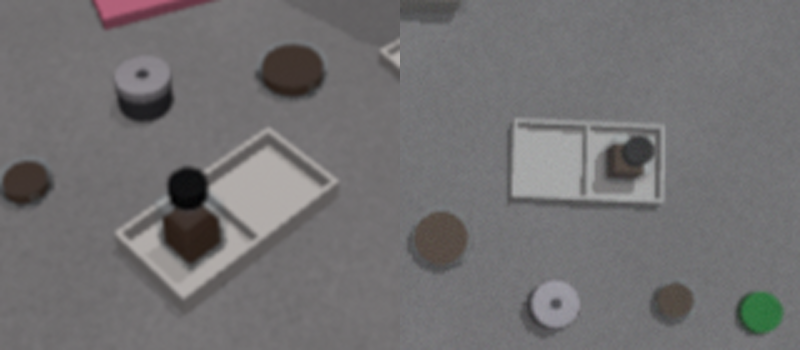

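The picture shows bottle A upright in its bay: scene crop (192,225), top crop (628,158). Next is bottle B.

```bash
python3 -m creep '[[[0.04,0.03,-1,0,0,0],[0.04,0.03,-2.2,0,0,0],[0.04,0.03,-3.2,0,0,0],[0.04,0.03,-3.8,0,0,0],[0.04,0.03,-4.16,0,0,0],[0.04,0.03,-4.16,0,0,0],[0.04,0.03,-4.16,0,0,0]]]'
python3 -m creep '[[[0,0,0,0,0,0],[0,0,0,0,0,0],[0,0,0,0,0,0],[0,0,0,0,0,0],[0,0,0,0,0,0],[0,0,0,0,0,0],[0,0,0,0,0,0],[0,0,0,0,0,0],[0,0,0,0,0,0],[0,0,0,0,0,0]]]' 10 40
python3 -m creep '[[[0,0,0.5,0,0,0],[0,0,1.3,0,0,0],[0,0,2.2,0,0,0],[0,0,3.2,0,0,0],[0.1,-0.5,4,0,0,0],[0.4,-1.6,4,0,0,0.2],[0.7,-3,4,0,0,0.4],[1,-4.5,4,0,0,0.6],[1.4,-6,4,0,0,0.8],[1.7,-7.5,4,0,0,0.8],[2,-9,4,0,0,0.8],[2.4,-10.5,4,0,0,0.8],[2.7,-12,4,0,0,0.8],[3.1,-13.5,4,0,0,0.8],[3.3,-14.4,4,0,0,0.8],[3.36,-14.75,4,0,0,0.8],[3.36,-14.75,4,0,0,0.8],[3.36,-14.75,4,0,0,0.8],[3.36,-14.75,4,0,0,0.8]]]'
```

```text
time_s: 9.6
eef_pos: [528.4, 119.8, 92.3]
ee_rot: [0.0, 0.738, 0.675, 0.0]
force: [-0.2, 0.5, 0.7]
grip_width: 0.992
grip_force: 0.0
time_s: 10.43
eef_pos: [528.4, 120.4, 92.7]
ee_rot: [0.0, 0.738, 0.675, 0.001]
force: [-1.3, -0.7, 6.8]
grip_width: 0.465
grip_force: 41.3
time_s: 12.02
eef_pos: [612.0, -246.8, 191.9]
ee_rot: [-0.0, 0.713, 0.701, 0.0]
force: [-0.0, -0.3, -1.1]
grip_width: 0.466
grip_force: 40.6
```

```bash
python3 -m creep '[[[0,0,-0.5,0,0,0],[0,0,-1.3,0,0,0],[0,0,-2.1,0,0,0],[0,0,-2.8,0,0,0],[0,0,-3.3,0,0,0],[0,0,-3.55,0,0,0],[0,0,-3.65,0,0,0],[0,0,-3.72,0,0,0],[0,0,-3.76,0,0,0],[0,0,-3.8,0,0,0],[0,0,-3.84,0,0,0],[0,0,-3.86,0,0,0],[0,0,-3.86,0,0,0],[0,0,-3.86,0,0,0]]]'
```

```text
time_s: 13.18
eef_pos: [612.3, -248.6, 96.7]
ee_rot: [0.001, 0.714, 0.701, 0.0]
force: [-2.2, 0.1, 4.7]
grip_width: 0.462
grip_force: 41.3
```

```bash
python3 -m creep '[[[0,0,0.03,0,0,0],[0,0,0.05,0,0,0],[0,0,0.05,0,0,0],[0,0,0.05,0,0,0],[0,0,0.05,0,0,0],[0,0,0.05,0,0,0]]]' 66 40
python3 -m creep '[[[0,0,1,0,0,0],[0,0,2.3,0,0,0],[0,0,3.4,0,0,0],[-0.4,0.6,4,0,0,1],[-1,1.6,4,0,0,2],[-1.7,2.6,4,0,0,3],[-2.6,3.6,4,0,0,4],[-3.3,4.4,4,0,0,5],[-3.5,4.54,4,0,0,6],[-3.5,4.54,4,0,0,7],[-3.5,4.54,4,0,0,7.8],[-3.5,4.54,3,0,0,7.8],[-3.5,4.54,2,0,0,7.8],[-3.5,4.54,1,0,0,7.8],[-3.5,4.54,0.8,0,0,7.8],[-3.5,4.54,0.8,0,0,7.8],[-3.5,4.54,0.8,0,0,7.8]]]' 85
python3 - <<'E'
from h import *
C=cams()
a=cv2.resize(np.ascontiguousarray(C["scene"]["image"][190:330,190:350,::-1]),None,fx=2.5,fy=2.5,interpolation=cv2.INTER_CUBIC)
b=cv2.resize(np.ascontiguousarray(C["top"]["image"][110:250,320:480,::-1]),None,fx=2.5,fy=2.5,interpolation=cv2.INTER_CUBIC)
cv2.imwrite("pics/v4.png",np.hstack([a,b]))
print(ctrl.sense()["eef_pos"])
E
```

```text
time_s: 13.68
eef_pos: [612.0, -248.4, 96.5]
ee_rot: [-0.0, 0.714, 0.701, -0.0]
force: [-0.2, -1.3, 0.2]
grip_width: 0.773
grip_force: 0.0
time_s: 15.1
eef_pos: [525.0, -135.1, 117.7]
ee_rot: [0.001, 0.439, 0.899, -0.0]
force: [0.7, -0.2, -0.0]
grip_width: 0.999
grip_force: 0.0
[ 525.15900291 -135.23137262  118.21423106]
```

View pics/v4.png

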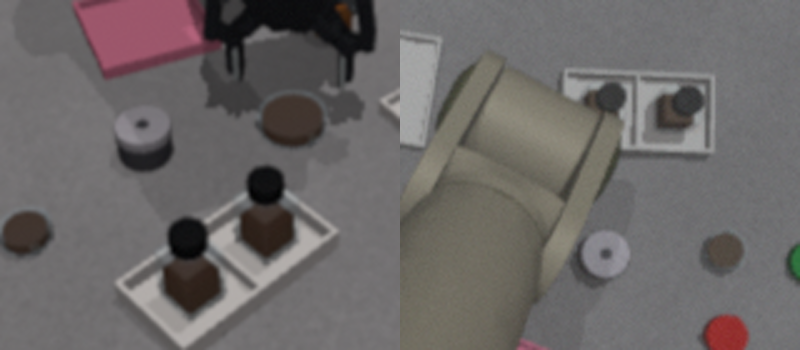

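Both bottles stand upright in their bays (scene crop (192,275) and (267,225)), and the gripper straddles the large dish at (292,120). Going down to it now.

```bash
python3 -m creep '[[[0.02,0.03,-0.5,0,0,0],[0.02,0.03,-1,0,0,0],[0.02,0.03,-1.5,0,0,0],[0.02,0.03,-1.8,0,0,0],[0.02,0.03,-1.88,0,0,0],[0.02,0.03,-1.88,0,0,0],[0.02,0.03,-1.88,0,0,0]]]'
python3 -m creep '[[[0,0,0,0,0,0],[0,0,0,0,0,0],[0,0,0,0,0,0],[0,0,0,0,0,0],[0,0,0,0,0,0],[0,0,0,0,0,0],[0,0,0,0,0,0],[0,0,0,0,0,0]]]' 40 40
```

```text
time_s: 15.78
eef_pos: [525.4, -134.4, 70.5]
ee_rot: [0.001, 0.439, 0.899, -0.0]
force: [-0.1, 0.0, 0.0]
grip_width: 1.0
grip_force: 0.0
time_s: 16.45
eef_pos: [525.4, -134.4, 70.7]
ee_rot: [0.001, 0.439, 0.899, -0.0]
force: [-0.9, 0.3, 5.7]
grip_width: 0.728
grip_force: 43.0
```

```bash
python3 -m creep '[[[0,0,0.5,0,0,0],[0,0,1.2,0,0,0],[0,0,2,0,0,0],[0.3,0.4,2.6,0,0,0],[1,1.1,2.6,0,0,0],[1.8,2,2.6,0,0,0],[2.7,3,2.6,0,0,0],[3.6,4,2.6,0,0,0],[4.2,4.6,2.6,0,0,0],[4.4,4.89,2.6,0,0,0],[4.4,4.89,2.6,0,0,0],[4.4,4.89,2.6,0,0,0],[4.4,4.89,2.6,0,0,0]]]'
python3 - <<'E'
from h import *
C=cams()
a=cv2.resize(np.ascontiguousarray(C["scene"]["image"][140:280,300:460,::-1]),None,fx=2.5,fy=2.5,interpolation=cv2.INTER_CUBIC)
b=cv2.resize(np.ascontiguousarray(C["top"]["image"][80:220,240:400,::-1]),None,fx=2.5,fy=2.5,interpolation=cv2.INTER_CUBIC)
cv2.imwrite("pics/v5.png",np.hstack([a,b]))
p=ctrl.sense()["eef_pos"];print(p)
q=(proj(C["scene"],[*p[:2],p[2]-57])-[300,140])*2.5; print(q)
E
```

```text
time_s: 17.53
eef_pos: [634.3, -13.0, 134.7]
ee_rot: [-0.0, 0.439, 0.898, -0.0]
force: [-0.5, 0.7, -0.7]
grip_width: 0.73
grip_force: 44.2
[634.4955968  -13.06634523 134.83000131]
[198.7956393  180.17650156]
```

View pics/v5.png

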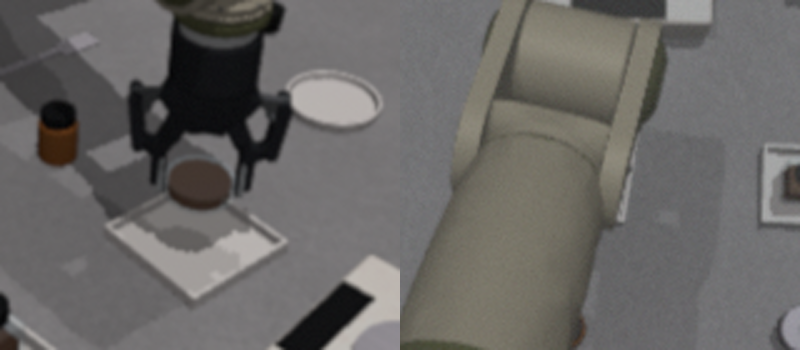

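The dish is held level over the tray middle (scene crop (199,183)). Lowering.

```bash
python3 -m creep '[[[0.02,0.02,-0.5,0,0,0],[0.02,0.02,-1.1,0,0,0],[0.02,0.02,-1.7,0,0,0],[0.02,0.02,-2.1,0,0,0],[0.02,0.02,-2.25,0,0,0],[0.02,0.02,-2.33,0,0,0],[0.02,0.02,-2.38,0,0,0],[0.02,0.02,-2.42,0,0,0],[0.02,0.02,-2.45,0,0,0],[0.02,0.02,-2.46,0,0,0],[0.02,0.02,-2.46,0,0,0],[0.02,0.02,-2.46,0,0,0]]]'
```

```text
time_s: 18.63
eef_pos: [635.8, -11.5, 74.7]
ee_rot: [0.001, 0.439, 0.899, 0.0]
force: [-3.8, 0.1, 5.5]
grip_width: 0.729
grip_force: 45.0
```

```bash
python3 -m creep '[[[0,0,0.02,0,0,0],[0,0,0.03,0,0,0],[0,0,0.03,0,0,0],[0,0,0.03,0,0,0],[0,0,0.03,0,0,0]]]' 80 40
python3 -m creep '[[[0,0,0.8,0,0,0],[0,0,1.8,0,0,0],[0,0,3,0,0,0],[-0.3,-0.6,4,0,0,0],[-0.9,-1.9,4,0,0,0],[-1.5,-3.2,4,0,0,0],[-2.1,-4.5,4,0,0,0],[-2.7,-5.9,4,0,0,0],[-3.3,-7.2,4,0,0,0],[-3.9,-8.5,4,0,0,0],[-4.5,-9.8,4,0,0,0],[-5.1,-11.1,4,0,0,0],[-5.7,-12.4,4,0,0,0],[-6.3,-13.7,4,0,0,0],[-6.76,-14.76,3.6,0,0,0],[-6.76,-14.76,2.8,0,0,0],[-6.76,-14.76,2,0,0,0],[-6.76,-14.76,2,0,0,0],[-6.76,-14.76,2,0,0,0]]]' 66
python3 - <<'E'
from h import *
C=cams()
a=cv2.resize(np.ascontiguousarray(C["scene"]["image"][220:360,110:270,::-1]),None,fx=2.5,fy=2.5,interpolation=cv2.INTER_CUBIC)
b=cv2.resize(np.ascontiguousarray(C["top"]["image"][80:220,240:400,::-1]),None,fx=2.5,fy=2.5,interpolation=cv2.INTER_CUBIC)
cv2.imwrite("pics/v6.png",np.hstack([a,b]))
p=ctrl.sense()["eef_pos"];print(p)
E
```

```text
time_s: 19.05
eef_pos: [635.5, -11.4, 73.9]
ee_rot: [0.0, 0.439, 0.899, 0.0]
force: [0.5, 0.5, -0.7]
grip_width: 0.935
grip_force: 0.0
time_s: 20.63
eef_pos: [466.4, -380.2, 123.6]
ee_rot: [-0.001, 0.439, 0.899, 0.0]
force: [-0.1, 0.3, 0.5]
grip_width: 0.773
grip_force: 0.0
[ 467.04562629 -380.56510276  125.22382543]
```

View pics/v6.png

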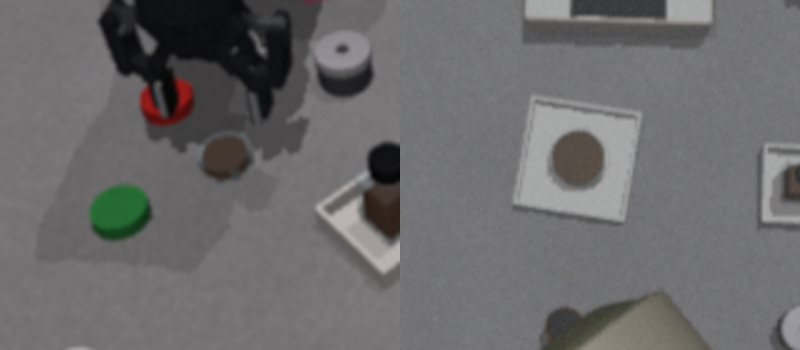

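Small brown dish at scene crop (225,157), clear of green (120,210) and red (167,100). The large dish is central in the square tray (top crop (578,158)).

```bash
python3 -m creep '[[[0,0,-0.5,0,0,0],[0,0,-1,0,0,0],[0,0,-1.5,0,0,0],[0,0,-1.9,0,0,0],[0,0,-2,0,0,0],[0,0,-2,0,0,0],[0,0,-2,0,0,0]]]'
python3 -m creep '[[[0,0,0,0,0,0],[0,0,0,0,0,0],[0,0,0,0,0,0],[0,0,0,0,0,0],[0,0,0,0,0,0],[0,0,0,0,0,0],[0,0,0,0,0,0],[0,0,0,0,0,0]]]' 25 40
python3 - <<'E'
from h import *
C=cams()
i=C["top"]["image"][112:176,280:342].astype(int); m=((i[...,0]-i[...,2])>15).astype(np.uint8)
print(m.sum(), cv2.moments(m,True)["m10"]/m.sum()+280, cv2.moments(m,True)["m01"]/m.sum()+112)
u=(cv2.moments(m,True)["m10"]/m.sum()+280, cv2.moments(m,True)["m01"]/m.sum()+112); print(ray(C["top"],u,18))
E
```

```text
time_s: 21.32
eef_pos: [466.6, -380.5, 73.9]
ee_rot: [0.0, 0.439, 0.899, -0.0]
force: [0.5, 0.8, 0.2]
grip_width: 0.773
grip_force: 0.0
time_s: 21.98
eef_pos: [466.8, -380.8, 74.8]
ee_rot: [0.001, 0.439, 0.899, -0.0]
force: [-0.1, 0.6, 6.7]
grip_width: 0.493
grip_force: 40.8
189 310.8412698412698 142.82010582010582
[634.05698251 -12.15603349]
```

```bash
python3 -m creep '[[[0,0,0.5,0,0,0],[0,0,1.3,0,0,0],[0,0,2.3,0,0,0],[0.3,0.6,3.3,0,0,0],[0.9,1.9,4,0,0,0],[1.5,3.2,4,0,0,0],[2.1,4.5,4,0,0,0],[2.7,5.9,4,0,0,0],[3.3,7.2,4,0,0,0],[3.9,8.5,4,0,0,0],[4.5,9.8,4,0,0,0],[5.1,11.1,4,0,0,0],[5.7,12.4,4,0,0,0],[6.3,13.7,4,0,0,0],[6.65,14.5,3.5,0,0,0],[6.74,14.76,2.8,0,0,0],[6.74,14.76,2.1,0,0,0],[6.74,14.76,2,0,0,0],[6.74,14.76,2,0,0,0],[6.74,14.76,2,0,0,0]]]'
python3 - <<'E'
from h import *
C=cams()
a=cv2.resize(np.ascontiguousarray(C["scene"]["image"][150:280,320:450,::-1]),None,fx=4,fy=4,interpolation=cv2.INTER_CUBIC)
cv2.imwrite("pics/v7.png",a)
p=ctrl.sense()["eef_pos"];print(p)
E
```

```text
time_s: 23.75
eef_pos: [635.3, -11.9, 125.2]
ee_rot: [0.001, 0.439, 0.899, 0.0]
force: [-0.1, -0.5, -0.3]
grip_width: 0.49
grip_force: 40.6
[635.43833157 -11.94088107 125.45700017]
```

View pics/v7.png

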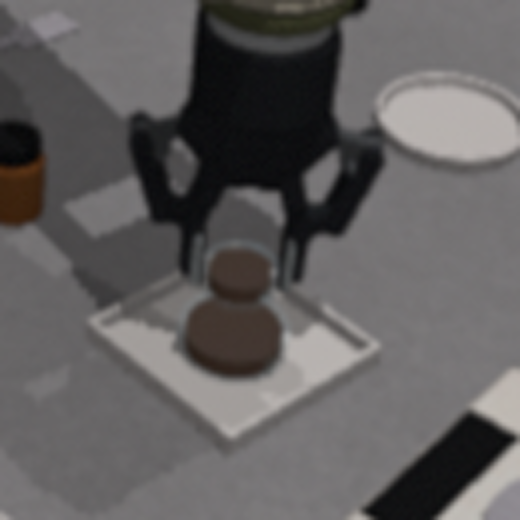

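The small dish is held level (240,272), right above the large one (233,335). Lowering.

```bash
python3 -m creep '[[[0,0.02,-0.4,0,0,0],[0,0.02,-0.75,0,0,0],[0,0.02,-0.95,0,0,0],[0,0.02,-1.05,0,0,0],[0,0.02,-1.09,0,0,0],[0,0.02,-1.11,0,0,0],[0,0.02,-1.13,0,0,0],[0,0.02,-1.14,0,0,0],[0,0.02,-1.14,0,0,0],[0,0.02,-1.14,0,0,0]]]'
```

```text
time_s: 24.68
eef_pos: [634.9, -10.9, 96.8]
ee_rot: [-0.0, 0.439, 0.899, -0.0]
force: [-8.1, 0.7, 13.5]
grip_width: 0.494
grip_force: 41.7
```

```bash
python3 -m creep '[[[0,0,0.02,0,0,0],[0,0,0.03,0,0,0]]]'
python3 -m creep '[[[0,0,0,0,0,0],[0,0,0,0,0,0],[0,0,0,0,0,0],[0,0,0,0,0,0],[0,0,0,0,0,0],[0,0,0,0,0,0]]]' 62 40
python3 -m creep '[[[0,0,0.8,0,0,0],[0,0,1.8,0,0,0],[0,0,3,0,0,0],[-0.5,-0.6,3.5,0,0,0],[-1.4,-1.9,3.5,0,0,0],[-2.3,-3.1,3.5,0,0,0],[-3.2,-4.3,3.5,0,0,0],[-4.1,-5.5,3.5,0,0,0],[-5,-6.7,3.5,0,0,0],[-5.9,-7.9,3.5,0,0,0],[-6.7,-9,3,0,0,0],[-7.11,-9.58,2,0,0,0],[-7.11,-9.58,1.5,0,0,0],[-7.11,-9.58,1.5,0,0,0],[-7.11,-9.58,1.5,0,0,0]]]' 85
python3 - <<'E'
from h import *
C=cams()
for n,(x0,x1,y0,y1) in dict(top=(280,342,112,176),scene=(345,410,205,260)).items():
    i=C[n]["image"][y0:y1,x0:x1].astype(int); m=((i[...,0]-i[...,2])>12).astype(np.uint8)
    M=cv2.moments(m,True); print(n,m.sum(),cv2.boundingRect(m),M["m10"]/M["m00"]+x0,M["m01"]/M["m00"]+y0)
a=C["scene"]["image"][180:270,330:430,::-1]; b=C["top"]["image"][105:185,270:350,::-1]
r=lambda i:cv2.resize(np.ascontiguousarray(i),(400,400),interpolation=cv2.INTER_CUBIC)
cv2.imwrite("pics/v8.png",np.hstack([r(a),r(b)]))
E
```

```text
time_s: 24.85
eef_pos: [635.0, -10.9, 96.8]
ee_rot: [0.0, 0.439, 0.899, -0.0]
force: [-1.8, 0.0, 4.9]
grip_width: 0.494
grip_force: 41.0
time_s: 25.35
eef_pos: [635.0, -10.9, 96.0]
ee_rot: [-0.0, 0.439, 0.899, -0.0]
force: [-0.8, -0.6, -0.4]
grip_width: 0.726
grip_force: 0.0
time_s: 26.6
eef_pos: [457.3, -250.4, 133.7]
ee_rot: [-0.0, 0.439, 0.899, 0.0]
force: [0.5, -0.5, -0.3]
grip_width: 0.996
grip_force: 0.0
top 195 (22, 23, 19, 18) 311.26666666666665 142.55384615384617
scene 312 (22, 17, 23, 22) 377.4583333333333 232.82051282051282
```

```bash
python3 -m creep '[[[0,0,-0.7,0,0,0],[0,0,-1.4,0,0,0],[0,0,-1.9,0,0,0],[0,0,-2.04,0,0,0],[0,0,-2.04,0,0,0],[0,0,-2.04,0,0,0]]]'
python3 -m creep '[[[0,0,0,0,0,0],[0,0,0,0,0,0],[0,0,0,0,0,0],[0,0,0,0,0,0],[0,0,0,0,0,0],[0,0,0,0,0,0],[0,0,0,0,0,0],[0,0,0,0,0,0]]]' 25 40
```

```text
time_s: 27.2
eef_pos: [457.9, -250.5, 83.7]
ee_rot: [0.001, 0.438, 0.899, -0.0]
force: [0.1, -0.7, 0.1]
grip_width: 0.995
grip_force: 0.0
time_s: 27.87
eef_pos: [457.5, -250.6, 83.5]
ee_rot: [0.001, 0.439, 0.899, -0.0]
force: [-0.6, 1.1, 6.3]
grip_width: 0.569
grip_force: 40.3
```

```bash
python3 -m creep '[[[0,0,0.6,0,0,0],[0,0,1.6,0,0,0],[0,0,2.8,0,0,0],[0.2,0.6,4,0,0,0],[0.5,1.8,4,0,0,0],[0.9,3.1,4,0,0,0],[1.25,4.5,4,0,0,0],[1.65,5.9,4,0,0,0],[2.05,7.3,4,0,0,0],[2.45,8.7,4,0,0,0],[2.8,10.1,4,0,0,0],[3.2,11.5,4,0,0,0],[3.6,12.9,4,0,0,0],[4,14.3,4,0,0,0],[4.4,15.7,4,0,0,0],[4.8,17.1,4,0,0,0],[5.2,18.5,4,0,0,0],[5.5,19.8,4,0,0,0],[5.75,20.6,4,0,0,0],[5.82,20.88,4,0,0,0]]]'
python3 -m creep '[[[0,0,0,0,0,0],[0,0,0,0,0,0],[0,0,0,0,0,0],[0,0,0,0,0,0],[0,0,-1,0,0,0],[0,0,-2,0,0,0],[0,0,-3,0,0,0],[0,0,-3.5,0,0,0],[0,0,-3.68,0,0,0],[0,0,-3.76,0,0,0],[0,0,-3.8,0,0,0],[0,0,-3.83,0,0,0],[0,0,-3.86,0,0,0],[0,0,-3.86,0,0,0],[0,0,-3.86,0,0,0]]]'
```

```text
time_s: 29.53
eef_pos: [602.6, 274.6, 182.4]
ee_rot: [-0.0, 0.437, 0.899, 0.0]
force: [-0.3, -0.1, -1.3]
grip_width: 0.569
grip_force: 41.7
time_s: 30.78
eef_pos: [603.3, 271.7, 87.6]
ee_rot: [0.001, 0.439, 0.899, 0.001]
force: [0.3, -0.3, 6.7]
grip_width: 0.572
grip_force: 42.1
```

Contact at the floor. Release, rise, retreat, and check.

```bash
python3 -m creep '[[[0,0,0.02,0,0,0],[0,0,0.02,0,0,0],[0,0,0.02,0,0,0],[0,0,0.02,0,0,0],[0,0,0.02,0,0,0],[0,0,0.02,0,0,0]]]' 70 40
python3 -m creep '[[[0,0,0.8,0,0,0],[0,0,2,0,0,0],[0,0,3.2,0,0,0],[0,0,4.5,0,0,0],[-1,1,5.5,0,0,0],[-2.5,2.5,6,0,0,0],[-4,4,6.5,0,0,0],[-6,5,7,0,0,0],[-8,6,7,0,0,0],[-10,7,7,0,0,0],[-10,7,7,0,0,0],[-10,7,7,0,0,0],[-10,7,7,0,0,0],[-10,7,7,0,0,0],[-10,7,7,0,0,0]]]'
python3 - <<'E'
from h import *
C=cams()
g=lambda n,x,y,w,h:cv2.resize(np.ascontiguousarray(C[n]["image"][y:y+h,x:x+w,::-1]),(400,300),interpolation=cv2.INTER_CUBIC)
cv2.imwrite("pics/v9.png",np.vstack([np.hstack([g("scene",330,185,100,75),g("top",270,108,96,72)]),np.hstack([g("scene",230,130,240,180),g("top",150,95,340,160)])]))
E
```

```text
time_s: 31.28
eef_pos: [602.7, 271.6, 86.5]
ee_rot: [-0.0, 0.439, 0.899, -0.0]
force: [-0.1, 0.6, -0.8]
grip_width: 0.823
grip_force: 0.0
time_s: 32.53
eef_pos: [353.2, 446.4, 261.6]
ee_rot: [0.0, 0.439, 0.899, -0.0]
force: [0.4, 0.3, 0.5]
grip_width: 0.82
grip_force: 0.0
```

View pics/v9.png

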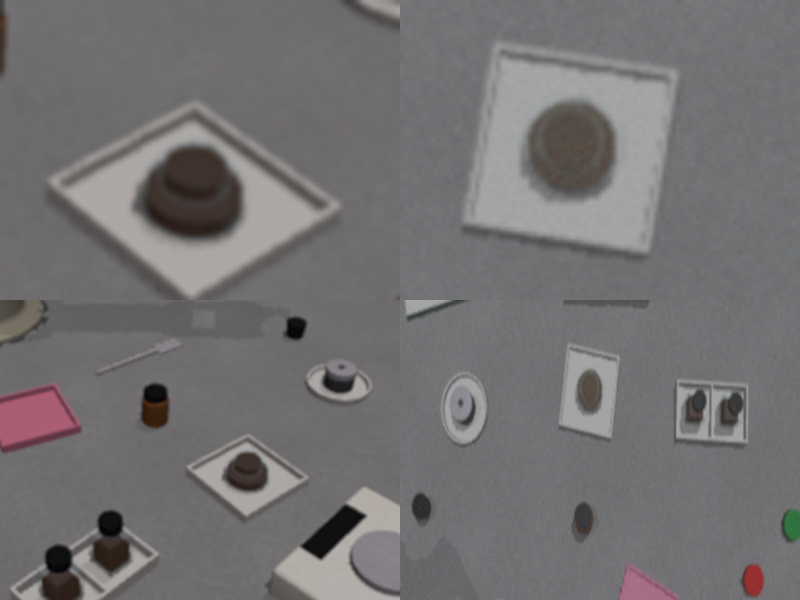

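The small dish sits flat on the middle of the large one (top crop (570,143)). The tin stands in the round tray (462,405) and both bottles stand in their bays. The jar and bung are still where they stood.

```bash
python3 -c "
from rig import ctrl
print(ctrl.finish_job())"
```

```text
the job is handed in; nothing more can be done
None
```

The job is handed in at about 33 s: the last picture shows both bottles in their bays, the small dish centred on the large one in the square tray, the tin in the round tray, and the jar and bung left where they stood (no verdict was returned).

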